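Fetch the clear lens from behind the tall instruments

ROBOT

A 6-joint arm with a two-finger parallel gripper is mounted at the origin on the work surface. World frame = base frame: x ahead of the robot, y to its left, z up, the work surface at z = 0. Lengths are in m, angles in degrees, forces in N, time in s.
With the tool pointing down it reaches from about 0.325 to 1 m from the base axis. Payload 5.1 kg.
Tool frame: the origin (TCP) lies midway between the tips of the shut fingers; the grasp point (between the pads) lies 19 mm behind it (env.grasp_offset is the distance from the TCP to the grasp point, in m); z points along the fingers, y is the line along which they close (so a half turn about z gives the same grasp; the last joint's range is limited). The gripper opens to 85 mm and grips with 20 to 120 N. Pads are 22 mm wide; open, the fingers measure 114 mm over their backs; the gripper's body (76 mm by 85 mm) begins 54 mm behind the grasp point. The pads swing forward as they close: fully open they stand 13 mm farther back than shut.
Start: joints at [-73.029, 7.093, 94.555, -0, 78.352, -4.733], TCP at [0.24, -0.604, 0.231] pointing down, gripper open.
Joint ranges: [-149.61, 149.61], [-58.7, 133.49], [1.44, 155.28], [-77.14, 257.14], [18.33, 153.61], [-166.67, 166.67]. Speed limits (degrees/s): [147.25, 147.25, 180, 180, 180, 180].

INTERFACE

Orientations are given as [roll, pitch, yaw] about the fixed x, y, z axes, in that order (R = Rz(yaw) Ry(pitch) Rx(roll)).
In Python, from bench import state, grab_frame, hand_in, silhouettes, landmark_of, env gives the robot as it stands.
- The arm moves only by the tool play_rows, never from a script. Its argument "targets" is a list of rows, each a list of 5 numbers: the shift along the world's x, y, z in units of 40 mm (1.0 is 40 mm), then the turn about the world's z in units of 0.1 rad (1.0 is 0.1 rad), then the closure, from 0 (fully open) to 1 (shut). A call has 1 to 5 rows; each row shifts and turns the commanded pose from where the row before left it; what a row does not reach is not made up. A row lasts 1/8 s, in which the tool goes at most 62.5 mm and 10.7 degrees, less where a joint would pass 70% of its speed; a pose out of reach is approached as far as the arm can. A call with a number of a shift or a turn outside -1 to 1 is refused whole. A call with a gripper value outside its range is refused whole. The fingers move at their own pace and stop on an object; "force" is the grip in N (left out, the last holds). Time passes only in rows, so rows that do not move let the fingers close. It gives the time, the measured TCP pose, the force, the opening and the grip force at its end, in the units of the state.
- state(): the state, without advancing time (a new reading comes with each control period).
- grab_frame(name): name is "scene" or "top" or "wrist"; returns a dict with "pixels" (420x560x3 uint8, blue, green, red), "mtx" (3x3 intrinsics, pixels), "R" (3x3) and "t" (3): a world point X has camera coordinates R X + t; the wrist camera has in their place "T_tool_cam" (4x4, takes a point from camera to tool coordinates, whose origin is the TCP and whose axes are the flange's). Camera axes: x right, y down, z forward; pixel columns grow to the right and rows downward; lengths in m; the calibration is good to about 2 mm. The wrist camera is an equidistant fisheye: a pixel r from the principal point sees the ray r / f radians off the axis. A picture is of the moment at which its call begins: read the wrist's pose just before it. There is no depth.
- hand_in(): hands the job in; it is judged then, once.
Trained networks look in a picture, given as the dict that the camera call returned (one of the last four; its "shot" number tells which), for a name from the list of things; names that differ only in an ending like _2 or _b are one class to them, and where a whole thing is asked for, a point or a joint stands for the part that bears it (a point fixed in the world has none). Each returns a list of dicts, best first, with "p" (0 to 1); they miss things now and then, are a little off and sometimes report something else, mostly with a low value. They report only what shows in the picture. A call takes as long as a camera call.
- silhouettes(picture, label): "region" (420x560 bool, what is visible of it) and "centre" ([row, column] in pixels, amid what is visible of it).
- landmark_of(picture, label): "centre" ([row, column] in pixels: a listed point, or the origin of a listed thing).
The state is a dict: "time": time; "joint_pos": joint angles; "joint_vel": joint speeds; "joint_efforts": joint torques, N m; "eef_pos": TCP position; "orientation": TCP orientation; "wrist_force": force on the tool from outside, world axes, zero at the start; "ft_torque": the same for the moment, N m; "opening": finger opening in m; "grip_force": force on a finger pad.
Only numpy, scipy, OpenCV 4.12 (cv2) and the standard library are available. Lean on these libraries where they do the work, as an engineer would, in place of code of your own. Each camera call takes 0.05 s, during which the arm holds its last target. There are 200 camera calls.

TASK

Clear the black focusing tube, the white porcelain insulator and the steel depth gauge off the coloured discs on the pine rack and stand all three on the green felt mat. With the way clear, fetch the clear lens from behind and set it down gently, flat and centred, on the round black calibration stage, leaving the amber lens where it is. Only then stand the three tall things back upright, each centred on the same disc it came from.

Things in the scene. Friction and masses are not known exactly. Their poses are not given: they have to be found in the camera images.
- tube_mid (a point): Centre, half-way up, of the black focusing tube: a loose upright cylinder 40 mm across and 100 mm tall, with a brass collar 46 mm across from 6 to 18 mm above its foot and a narrower eyepiece, 32 mm across, in the top 10 mm; 0.18 kg or so. z is its long axis.
- insulator_mid (a point): Centre, half-way up, of the white porcelain insulator: loose, upright, 84 mm tall; foot 46 mm across and 16 mm high, above it a body 38 mm across (slight ribs) up to 78 mm, then a small brass stud; 0.2 kg or so. z is its long axis.
- gauge_mid (a point): Centre, half-way up, of the steel depth gauge: loose, standing on its foot, a bar 52 x 30 x 16 mm (x, y, z), with a round barrel 26 mm across rising from 16 to 96 mm; 96 mm tall in all, 0.25 kg or so. z is its long axis.
- clear_lens_mid (a point): Centre, half-way up, of the clear lens: a loose flat brass cell 44 mm across and 26 mm tall with clear, pale bluish glass in its top (the glass bulges 3 mm more); it lies on the rack behind the row of tall things, beside the amber lens, about 92 mm from it; 0.16 kg or so. z is its axis. Too low to be reached by a wide gripper while the tall things stand before it.
- amber_lens_mid (a point): Centre, half-way up, of the amber lens: same brass cell (44 mm across, 26 mm tall), with orange-brown glass. Loose; it must not be moved by more than 12 mm.
- disc_red: Fixed red disc, 66 mm across and 3 mm thick, lying on the front of the pale pine rack (rack 170 x 290 x 12 mm); origin at the centre of its underside, its top is 3 mm higher. One of the three tall things stands centred on it at the start. The three discs lie in a row, 84 mm apart; body x axis points from the row to the lenses behind, y along the row.
- disc_blue: Fixed blue disc, 66 mm across and 3 mm thick, lying on the front of the pale pine rack (rack 170 x 290 x 12 mm); origin at the centre of its underside, its top is 3 mm higher. One of the three tall things stands centred on it at the start. The three discs lie in a row, 84 mm apart; body x axis points from the row to the lenses behind, y along the row.
- disc_yellow: Fixed yellow disc, 66 mm across and 3 mm thick, lying on the front of the pale pine rack (rack 170 x 290 x 12 mm); origin at the centre of its underside, its top is 3 mm higher. One of the three tall things stands centred on it at the start. The three discs lie in a row, 84 mm apart; body x axis points from the row to the lenses behind, y along the row.
- mat: Fixed dark green felt mat, 260 mm along its x, 130 mm along its y, 3 mm thick, lying on the desk; origin at the centre of its underside. The side area: there is room for the three tall things in a line along x, 80 mm apart.
- stage_top (a point): Centre of the top face of the fixed round calibration stage: a black plate 84 mm across on a brass foot 100 mm across, its flat top 30 mm above the desk, with a thin white circle 62 mm across round the centre. z up.

How it is judged (in metres and radians):
On the way, in this order (a step that is already met when the one before it is completed fails the run):
1. tube, insulator and gauge all stand upright and released on the green mat, the clear lens still in its place (x of tube_mid in the frame of mat between -0.13 and 0.13 m and y of tube_mid in the frame of mat between -0.065 and 0.065 m and height (world z) of tube_mid below 0.06 m and angle between each of tube_mid, insulator_mid, gauge_mid's own z axis and vertical below 0.15 rad and x of insulator_mid in the frame of mat between -0.13 and 0.13 m and y of insulator_mid in the frame of mat between -0.065 and 0.065 m and height (world z) of insulator_mid below 0.052 m and x of gauge_mid in the frame of mat between -0.13 and 0.13 m and y of gauge_mid in the frame of mat between -0.065 and 0.065 m and height (world z) of gauge_mid below 0.058 m and contact force between each of tube, insulator, gauge and the fingers below 0.05 N and linear speed of each of tube, insulator, gauge below 0.02 m/s and distance of clear_lens_mid from where it was at the start of the episode below 0.015 m), for 0.2 s.
2. clear lens flat and centred on the stage and released, the three tall things still on the mat (x of tube_mid in the frame of mat between -0.13 and 0.13 m and y of tube_mid in the frame of mat between -0.065 and 0.065 m and height (world z) of tube_mid below 0.06 m and angle between each of tube_mid, insulator_mid, gauge_mid's own z axis and vertical below 0.15 rad and x of insulator_mid in the frame of mat between -0.13 and 0.13 m and y of insulator_mid in the frame of mat between -0.065 and 0.065 m and height (world z) of insulator_mid below 0.052 m and x of gauge_mid in the frame of mat between -0.13 and 0.13 m and y of gauge_mid in the frame of mat between -0.065 and 0.065 m and height (world z) of gauge_mid below 0.058 m and horizontal distance between clear_lens_mid and stage_top below 0.012 m and z of clear_lens_mid in the frame of stage_top between 0.009 and 0.017 m and angle between clear_lens_mid's own z axis and vertical below 0.1 rad and contact force between clear_lens and the fingers below 0.05 N and linear speed of clear_lens below 0.02 m/s), for 0.2 s.
At the end, for the whole second after the job is handed in: Clear lens flat on the stage, within 12 mm of its centre; tube, insulator and gauge upright, each within 12 mm of where it stood at the start (centred on its own disc); amber lens within 12 mm of its starting place; all released and at rest (horizontal distance between clear_lens_mid and stage_top below 0.012 m and z of clear_lens_mid in the frame of stage_top between 0.009 and 0.017 m and angle between each of clear_lens_mid, tube_mid, insulator_mid, gauge_mid's own z axis and vertical below 0.1 rad and contact force between each of clear_lens, tube, insulator, gauge and the fingers below 0.05 N and linear speed of each of clear_lens, tube, insulator, gauge below 0.02 m/s and distance of each of amber_lens_mid, tube_mid, insulator_mid, gauge_mid from where it was at the start of the episode below 0.012 m); the robot touches nothing.
It fails at once if amber lens moved from its place (more than 12 mm) (not (distance of amber_lens_mid from where it was at the start of the episode below 0.012 m)).
It fails at once if clear lens dropped or banged down onto the stage (faster than 0.5 m/s close to it) (distance between clear_lens_mid and stage_top below 0.045 m and linear speed of clear_lens above 0.5 m/s).
It fails at once if tube tipped over (angle between tube_mid's own z axis and vertical above 0.8 rad).
It fails at once if insulator tipped over (angle between insulator_mid's own z axis and vertical above 0.8 rad).
It fails at once if gauge tipped over (angle between gauge_mid's own z axis and vertical above 0.8 rad).
It also fails if it takes over 139 s, if anything falls off the work surface, if the arm or the gripper's body presses on something with over 40 N, if the wrist force passes 120 N, or if a joint passes its speed limit or range.

## Working session

There is one attempt and no reset: what is moved stays moved. The work goes in short steps, Python scripts to look and compute and a tool call to move; the robot and the scene stay as the last step left them, time stands still between calls to the robot, and variables do not carry over. Pictures are saved under pics/ and viewed, at most 14 in all, crops included, and the job is handed in when it is done.

Besides the shell and the picture viewer there is one more tool, called after "Call:" as name(argument=value, ...), one argument or row to a line, values as JSON. play_rows: Moves the arm, as the interface text tells. Shifts and turns lie within -1 to 1; 1 stands for 40 mm of shift or 0.1 rad of turn. Its arguments: {"type":"object","properties":{"targets":{"type":"array","items":{"type":"array","items":{"type":"number","minimum":-1,"maximum":1}}},"force":{"type":"number"}},"required":["targets"]}

```bash
mkdir -p pics; ls
cat > h.py <<'E'
import numpy as np, cv2
from bench import state, grab_frame, hand_in, silhouettes, landmark_of, env
def ray(f,rc):
    K=f["mtx"];d=np.linalg.inv(K)@np.array([rc[1],rc[0],1.0]);R=np.array(f["R"]);t=np.array(f["t"])
    return -R.T@t, R.T@d
def atz(f,rc,z):
    c,d=ray(f,rc);return c+d*(z-c[2])/d[2]
def tri(obs):
    A=np.zeros((3,3));b=np.zeros(3)
    for f,rc in obs:
        c,d=ray(f,rc);d=d/np.linalg.norm(d);P=np.eye(3)-np.outer(d,d);A+=P;b+=P@c
    return np.linalg.solve(A,b)
E
python3 - <<'E'
from h import *
s=state();print(s["time"],s["eef_pos"],s["orientation"],s["opening"],env.grasp_offset)
fs={n:grab_frame(n) for n in("scene","top")}
for n,f in fs.items():
    cv2.imwrite(f"pics/{n}0.png",f["pixels"]);print(n,ray(f,(210,280)))
H=dict(tube_mid=.065,insulator_mid=.057,gauge_mid=.063,clear_lens_mid=.025,amber_lens_mid=.025,disc_red=.012,disc_blue=.012,disc_yellow=.012,mat=0,stage_top=.03)
for l,z in H.items():
    o=[]
    for n,f in fs.items():
        r=landmark_of(f,l)
        for q in r[:2]: print(l,n,np.round(q["centre"],1),round(q["p"],2),np.round(atz(f,q["centre"],z),3))
        if r:o.append((f,r[0]["centre"]))
    if len(o)==2:print("   tri",np.round(tri(o),3))
E
```

```text
pics
0.0 [ 0.24017438 -0.60332772  0.23002183] [-1.79879317e+02 -9.34261260e-03  2.17061233e+01] 0.08501651691296 0.0187
scene (array([1.11494802, 0.42643798, 0.77053848]), array([-0.55543516, -0.41766721, -0.71908245]))
top (array([ 0.35964537, -0.01139729,  0.99272331]), array([ 0.18951928,  0.00527636, -0.98195792]))
tube_mid scene [181.8 256.4] 0.92 [ 0.53  -0.08   0.065]
tube_mid top [205.9 315.3] 0.59 [ 0.551 -0.074  0.065]
tube_mid top [214.7 314.8] 0.45 [ 0.534 -0.074  0.065]
   tri [ 0.546 -0.07   0.083]
insulator_mid scene [198.9 285.6] 0.56 [0.529 0.002 0.057]
insulator_mid scene [223.4 258.9] 0.25 [ 0.621 -0.001  0.057]
insulator_mid top [217.3 271.1] 0.66 [0.525 0.01  0.057]
   tri [0.527 0.006 0.057]
gauge_mid scene [213.5 322.8] 0.75 [0.523 0.095 0.063]
gauge_mid top [218.6 230.4] 0.74 [0.516 0.088 0.063]
   tri [0.517 0.09  0.054]
clear_lens_mid scene [233.1 289.8] 0.82 [0.582 0.052 0.025]
clear_lens_mid top [187.7 247.4] 0.78 [0.588 0.063 0.025]
   tri [0.588 0.059 0.035]
amber_lens_mid scene [220.3 255.4] 0.69 [ 0.597 -0.032  0.025]
amber_lens_mid scene [235.6 289.9
[... 258 characters left out ...]
0.66 [ 0.542 -0.073  0.012]
   tri [ 0.544 -0.076  0.007]
disc_blue scene [229.6 322.7] 0.51 [0.522 0.098 0.012]
disc_blue top [224.6 231.4] 0.63 [0.512 0.09  0.012]
   tri [0.513 0.092 0.   ]
disc_yellow scene [212.  288.5] 0.77 [0.523 0.005 0.012]
disc_yellow top [222.6 272.7] 0.6 [0.522 0.007 0.012]
   tri [0.522 0.006 0.012]
mat scene [160.4 199.3] 0.66 [ 0.498 -0.3    0.   ]
mat top [239.6 412.6] 0.76 [ 0.508 -0.281  0.   ]
mat top [187.5 289.9] 0.7 [ 0.6   -0.023  0.   ]
   tri [ 0.509 -0.28   0.015]
stage_top scene [270.5 407.1] 0.81 [0.53  0.299 0.03 ]
stage_top scene [213.6 324.3] 0.4 [0.494 0.083 0.03 ]
stage_top top [209.9 128.2] 0.76 [0.525 0.297 0.03 ]
   tri [0.526 0.299 0.025]
```

View pics/top0.png

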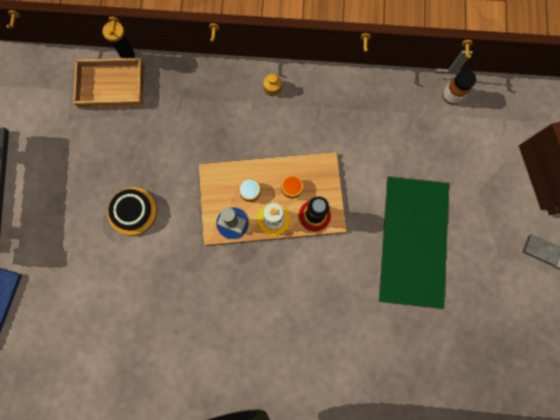

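View pics/scene0.png

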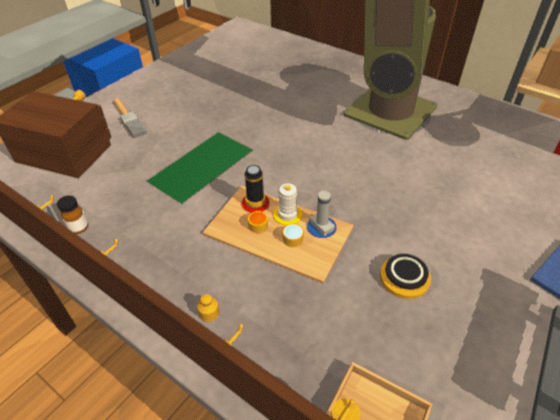

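The top view shows the tube on red at (315,212), the insulator on yellow at (273,217) and the gauge on blue at (231,220). The clear lens is at (249,190), amber at (292,187), the stage at (131,210) and the mat around (415,242). I'll refine the flat shapes by colour.

Run:
```python
from h import *
F={}
for n in("top","scene"):
    f=grab_frame(n);F[n]=f
def big(m):
    c,_=cv2.findContours(m,0,1);return max(c,key=cv2.contourArea)
def W(f,c,z): return np.array([atz(f,(p[0][1],p[0][0]),z)[:2] for p in c],np.float32)
for n,f in F.items():
    hsv=cv2.cvtColor(f["pixels"],cv2.COLOR_BGR2HSV)
    print(n,"mat",cv2.minAreaRect(W(f,big(cv2.inRange(hsv,(50,100,20),(80,255,255))),.003)))
    for l in("disc_red","disc_yellow","disc_blue"):
        r=silhouettes(f,l)
        if r:
            w=W(f,big(r[0]["region"].astype(np.uint8)),.015); print(n,l,r[0]["p"],cv2.minEnclosingCircle(w))
    for l,z in(("clear_lens_mid",.038),("amber_lens_mid",.038),("stage_top",.03),("tube_mid",.115),("insulator_mid",.099),("gauge_mid",.111)):
        r=silhouettes(f,l)
        if r:
            w=W(f,big(r[0]["region"].astype(np.uint8)),z); print(n,l,r[0]["p"],cv2.minEnclosingCircle(w),np.round(w.mean(0),3))
f=F["top"];hsv=cv2.cvtColor(f["pixels"],cv2.COLOR_BGR2HSV)
m=cv2.inRange(hsv,(8,60,110),(25,200,255));m[:140]=0;m[260:]=0;m[:,:180]=0;m[:,360:]=0
print("rack",cv2.minAreaRect(W(f,big(m),.012)))
m=cv2.inRange(hsv,(0,0,130),(180,60,255));m[:180]=0;m[240:]=0;m[:,:100]=0;m[:,165:]=0
print("ring",cv2.minEnclosingCircle(W(f,big(m),.03)))
```

```text
top mat ((0.5065781474113464, -0.28406211733818054), (0.12829579412937164, 0.2570531368255615), 87.55168151855469)
top disc_red 0.65 ((0.5431188344955444, -0.0763091892004013), 0.03330004960298538)
top disc_yellow 0.66 ((0.5276458263397217, 0.00671370280906558), 0.034801580011844635)
top disc_blue 0.86 ((0.5108634233474731, 0.0876411497592926), 0.03195178136229515)
top clear_lens_mid 0.8 ((0.5806047320365906, 0.05953943729400635), 0.023186031728982925) [0.581 0.059]
top amber_lens_mid 0.88 ((0.5937774777412415, -0.026310332119464874), 0.02426806464791298) [ 0.594 -0.026]
top stage_top 0.6 ((0.5185583829879761, 0.08913034945726395), 0.029630005359649658) [0.519 0.091]
top tube_mid 0.57 ((0.5328001379966736, -0.0725155621767044), 0.028836436569690704) [ 0.533 -0.073]
top insulator_mid 0.92 ((0.5201124548912048, 0.004657687619328499), 0.02547108381986618) [0.52  0.005]
top gauge_mid 0.67 ((0.5044539570808411, 0.08082634210586548), 0.02701379358768463) [0.504 0.081]
scene mat ((0.5102773308753967, -0.2809910774230957), (0.12600916624069214, 0.2541005611419678), 87.63214874267578)
scene d
[... 350 characters left out ...]
 0.066]
scene amber_lens_mid 0.92 ((0.6032537221908569, -0.015439566224813461), 0.034936923533678055) [ 0.606 -0.016]
scene stage_top 0.92 ((0.5410970449447632, 0.3009265065193176), 0.055939316749572754) [0.542 0.302]
scene tube_mid 0.8 ((0.581969141960144, -0.04213673248887062), 0.0654359757900238) [ 0.584 -0.04 ]
scene insulator_mid 0.63 ((0.5660093426704407, 0.033296916633844376), 0.05219584330916405) [0.568 0.035]
scene gauge_mid 0.66 ((0.5563641786575317, 0.11605024337768555), 0.06089923903346062) [0.56  0.115]
rack ((0.5723903179168701, 0.01726566255092621), (0.2501445710659027, 0.37688514590263367), 3.99003005027771)
ring ((0.5268931984901428, 0.2964962422847748), 0.03137458488345146)
```

Call:
play_rows(
  targets=[
    [1,1,0.2,1,0],
    [1,1,0.2,1,0],
    [1,1,0,1,0],
    [1,1,0,1,0],
    [1,1,0,1,0],
  ],
  force=40,
)

```text
time: 2.72
eef_pos: [0.4415, -0.4025, 0.2476]
orientation: [180.0, 0.0, 50.5]
wrist_force: [-0.5, -0.5, -0.5]
opening: 0.085
grip_force: 0.0
```

Run:
```python
from h import *
f=grab_frame("top");f2=grab_frame("scene")
for rc in((163,200),(154,337),(234,346),(244,205)):print("rack",np.round(atz(f,rc,.012),3))
for rc in((190,236),(277,325),(231,353),(229,205)):print("rack scene",np.round(atz(f2,rc,.012),3))
for rc in((178,388),(182,449),(307,443),(304,380)):print("mat",np.round(atz(f,rc,.003),3))
cr=cv2.resize(f["pixels"][140:260,120:360],None,fx=3.3,fy=3.3,interpolation=cv2.INTER_CUBIC);cv2.imwrite("pics/c1.png",cr)
```

```text
rack [0.637 0.167 0.012]
rack [ 0.676 -0.117  0.012]
rack [ 0.509 -0.143  0.012]
rack [0.469 0.14  0.012]
rack scene [ 0.537 -0.14   0.012]
rack scene [0.627 0.17  0.012]
rack scene [0.487 0.154 0.012]
rack scene [ 0.674 -0.114  0.012]
mat [ 0.634 -0.227  0.003]
mat [ 0.635 -0.354  0.003]
mat [ 0.378 -0.342  0.003]
mat [ 0.375 -0.217  0.003]
```

View pics/c1.png

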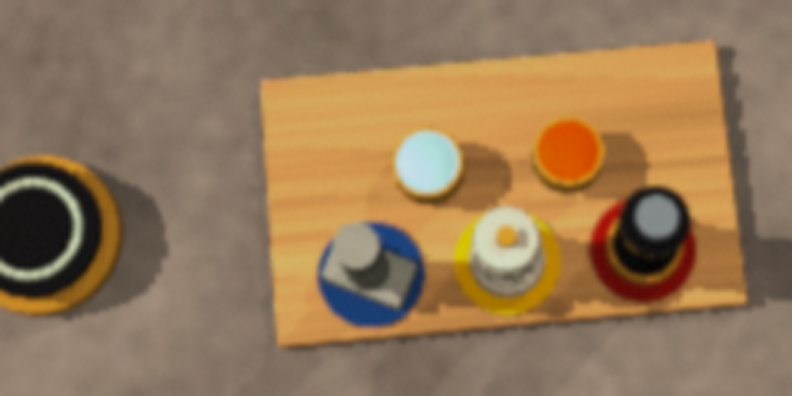

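Run:
```python
from h import *
f=grab_frame("top")
for n,rc,z in(("blue",(223,232.4),.015),("yel",(219.1,273.9),.015),("red",(215.5,314.8),.015),("clear",(189.7,249.7),.038),("amber",(186,292),.038),("tubetop",(205.5,319.2),.115),("instop",(211.7,273.7),.099),("gtop",(214.5,228),.111)):print(n,np.round(atz(f,rc,z),4))
```

```text
blue [0.5149 0.0882 0.015 ]
yel [0.5287 0.0049 0.015 ]
red [ 0.5419 -0.0775  0.015 ]
clear [0.5811 0.0572 0.038 ]
amber [ 0.5946 -0.027   0.038 ]
tubetop [ 0.5424 -0.0778  0.115 ]
instop [0.5281 0.0049 0.099 ]
gtop [0.5148 0.0879 0.111 ]
```

Call:
play_rows(
  targets=[
    [0.5,1,0,1,0],
    [0.5,1,0,1,0],
    [0.5,1,0,1,0],
    [0.5,1,0,1,0],
    [0.35,1,0,1,0],
  ],
)

```text
time: 3.5
eef_pos: [0.5345, -0.2039, 0.2474]
orientation: [180.0, 0.0, 79.1]
wrist_force: [-0.2, -1.2, 0.2]
opening: 0.0852
grip_force: 0.0
```

Call:
play_rows(
  targets=[
    [0,1,0,1,0],
    [0,1,0,1,0],
    [0,1,0,1,0],
    [0,0.1,0,0.3,0],
  ],
)

```text
time: 4.0
eef_pos: [0.5342, -0.0793, 0.2475]
orientation: [180.0, 0.0, 98.0]
wrist_force: [-0.2, -0.7, -0.4]
opening: 0.0855
grip_force: 0.0
```

Call:
play_rows(
  targets=[
    [0.2,0.05,-1,0,0],
    [0,0,-1,0,0],
    [0,0,-1,0,0],
    [0,0,-0.8,0,0],
    [0,0,-0.68,0,0],
  ],
)

```text
time: 4.62
eef_pos: [0.5418, -0.0798, 0.0666]
orientation: [-179.9, 0.0, 97.8]
wrist_force: [-0.1, -0.7, 0.7]
opening: 0.0853
grip_force: 0.0
```

Call:
play_rows(
  targets=[
    [0,0,0,0,1],
    [0,0,0,0,1],
    [0,0,0,0,1],
    [0,0,0,0,1],
    [0,0,0,0,1],
  ],
)

```text
time: 5.25
eef_pos: [0.5436, -0.0786, 0.0701]
orientation: [179.8, 0.1, 97.9]
wrist_force: [-2.1, -2.0, 5.8]
opening: 0.0389
grip_force: 40.7
```

Call:
play_rows(
  targets=[
    [0,0,0.5,0,1],
    [0,0,0.8,0,1],
    [0,-0.3,0.8,0,1],
    [0.2,-0.7,0.2,0,1],
    [0.2,-0.8,0,0,1],
  ],
)

```text
time: 5.88
eef_pos: [0.5592, -0.1502, 0.1626]
orientation: [179.8, 0.1, 98.0]
wrist_force: [0.8, -1.2, -3.0]
opening: 0.0391
grip_force: 40.7
```

Call:
play_rows(
  targets=[
    [0.2,-0.8,0,0,1],
    [0.2,-0.8,0,0,1],
    [0.2,-0.8,0,0,1],
    [0.1,-0.8,0,0,1],
    [0,-0.8,0,0,1],
  ],
)

```text
time: 6.5
eef_pos: [0.5865, -0.3105, 0.1606]
orientation: [180.0, -0.0, 97.9]
wrist_force: [0.1, 0.2, -2.4]
opening: 0.0391
grip_force: 40.7
```

Call:
play_rows(
  targets=[
    [0,0,-0.8,0,1],
    [0,0,-0.8,0,1],
    [0,0,-0.5,0,1],
    [0,0,-0.25,0,1],
    [0,0,0,0,1],
  ],
)

```text
time: 7.12
eef_pos: [0.5864, -0.3097, 0.066]
orientation: [-180.0, -0.0, 97.9]
wrist_force: [-0.4, 0.7, -1.3]
opening: 0.0393
grip_force: 40.7
```

Call:
play_rows(
  targets=[
    [0,0,-0.15,0,1],
    [0,0,-0.05,0,1],
    [0,0,0,0,1],
  ],
)

```text
time: 7.5
eef_pos: [0.5865, -0.31, 0.0584]
orientation: [180.0, 0.0, 97.9]
wrist_force: [0.4, 0.1, -2.3]
opening: 0.0391
grip_force: 40.7
```

Call:
play_rows(
  targets=[
    [0,0,-0.05,0,1],
    [0,0,-0.03,0,1],
    [0,0,0,0,1],
  ],
)

```text
time: 7.88
eef_pos: [0.5868, -0.3104, 0.0582]
orientation: [180.0, 0.0, 97.9]
wrist_force: [-6.2, 3.0, 10.7]
opening: 0.0393
grip_force: 41.9
```

Call:
play_rows(
  targets=[
    [0,0,0,0,0.3],
    [0,0,0,0,0],
    [0,0,0,0,0],
    [0,0,0.8,0,0],
    [0,0,1,0,0],
  ],
)

```text
time: 8.5
eef_pos: [0.5854, -0.3093, 0.1258]
orientation: [-179.8, -0.1, 97.9]
wrist_force: [-0.2, -0.1, -0.4]
opening: 0.0855
grip_force: 0.0
```

Call:
play_rows(
  targets=[
    [0,0.5,1,0,0],
    [-0.3,1,0.2,0,0],
    [-0.3,1,0,0,0],
    [-0.3,1,0,0,0],
    [-0.3,1,0,0,0],
  ],
)

```text
time: 9.12
eef_pos: [0.5378, -0.1287, 0.1748]
orientation: [180.0, -0.0, 97.9]
wrist_force: [0.8, -0.0, 0.4]
opening: 0.0856
grip_force: 0.0
```

Call:
play_rows(
  targets=[
    [-0.25,1,0,0,0],
    [0,1,0,0,0],
    [0,1,0,0,0],
    [0,0.4,0,0,0],
    [0,0,0,0,0],
  ],
)

```text
time: 9.75
eef_pos: [0.5283, 0.0065, 0.1748]
orientation: [-180.0, 0.0, 98.0]
wrist_force: [0.4, -0.3, -0.7]
opening: 0.0855
grip_force: 0.0
```

Call:
play_rows(
  targets=[
    [0,0,-1,0,0],
    [0,0,-1,0,0],
    [0,0,-0.92,0,0],
    [0,0,0,0,0.6],
    [0,0,0,0,1],
  ],
)

```text
time: 10.38
eef_pos: [0.5294, 0.0052, 0.0595]
orientation: [179.9, 0.0, 97.8]
wrist_force: [-0.3, 0.9, -0.0]
opening: 0.0514
grip_force: 0.0
```

Call:
play_rows(
  targets=[
    [0,0,0,0,1],
    [0,0,0,0,1],
    [0,0,0,0,1],
  ],
)

```text
time: 10.75
eef_pos: [0.5301, 0.0057, 0.0605]
orientation: [179.8, 0.1, 97.9]
wrist_force: [-0.7, -1.9, 6.8]
opening: 0.037
grip_force: 40.3
```

Run:
```python
from h import *
f=grab_frame("scene");cv2.imwrite("pics/s2.png",f["pixels"][60:330,100:460]);print(state()["eef_pos"])
```

```text
[0.53007671 0.00564203 0.06047056]
```

View pics/s2.png

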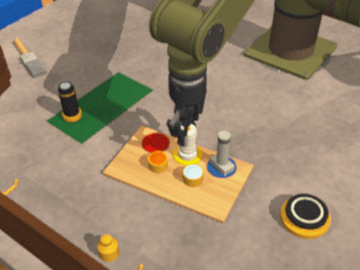

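The tube stands on the mat at crop (70,105), and the insulator is held at (190,140). I'll carry it over.

Call:
play_rows(
  targets=[
    [0,0,0.5,0,1],
    [0,0,0.8,0,1],
    [0,-0.3,0.8,0,1],
    [-0.1,-0.7,0,0,1],
    [-0.1,-0.8,0,0,1],
  ],
)

```text
time: 11.42
eef_pos: [0.5204, -0.0662, 0.1429]
orientation: [179.9, 0.0, 98.0]
wrist_force: [1.3, -0.0, -0.2]
opening: 0.0371
grip_force: 40.4
```

Call:
play_rows(
  targets=[
    [-0.1,-0.9,0,0,1],
    [-0.1,-0.9,0,0,1],
    [-0.1,-0.9,0,0,1],
    [-0.1,-0.9,0,0,1],
    [0,-0.9,0,0,1],
  ],
)

```text
time: 12.05
eef_pos: [0.5039, -0.2468, 0.142]
orientation: [180.0, -0.0, 97.9]
wrist_force: [0.8, -0.2, -1.3]
opening: 0.0374
grip_force: 40.4
```

Call:
play_rows(
  targets=[
    [0,-0.35,-0.5,0,1],
    [0,0,-0.8,0,1],
    [0,0,-0.7,0,1],
    [0,0,-0.2,0,1],
    [0,0,0,0,1],
  ],
)

```text
time: 12.68
eef_pos: [0.5039, -0.2591, 0.0532]
orientation: [-179.9, -0.1, 97.9]
wrist_force: [0.2, 0.1, -0.6]
opening: 0.0368
grip_force: 40.4
```

Call:
play_rows(
  targets=[
    [0,0,-0.06,0,1],
    [0,0,-0.05,0,1],
    [0,0,0,0,1],
  ],
)

```text
time: 13.05
eef_pos: [0.5046, -0.2601, 0.0503]
orientation: [180.0, 0.0, 97.9]
wrist_force: [-0.2, -0.6, -1.2]
opening: 0.037
grip_force: 40.4
```

Call:
play_rows(
  targets=[
    [0,0,-0.04,0,1],
    [0,0,0,0,0.4],
    [0,0,0,0,0],
    [0,0,0,0,0],
    [0,0,0.8,0,0],
  ],
)

```text
time: 13.68
eef_pos: [0.5022, -0.2586, 0.0775]
orientation: [-179.7, -0.2, 97.9]
wrist_force: [0.5, 0.6, -0.1]
opening: 0.0852
grip_force: 0.0
```

Call:
play_rows(
  targets=[
    [0,0,1,0,0],
    [0,0.5,1,0,0],
    [0.1,1,0.2,0,0],
    [0.1,1,0,0,0],
    [0.1,1,0,0,0],
  ],
)

```text
time: 14.3
eef_pos: [0.5165, -0.1188, 0.1686]
orientation: [179.9, 0.0, 97.9]
wrist_force: [0.2, -0.6, 0.3]
opening: 0.0854
grip_force: 0.0
```

Call:
play_rows(
  targets=[
    [0,1,0,0,0],
    [0,1,0,0,0],
    [0,1,0,0,0],
    [0,1,0,0,0],
    [0,1,0,0,0],
  ],
)

```text
time: 14.92
eef_pos: [0.5162, 0.0814, 0.1684]
orientation: [180.0, 0.0, 97.9]
wrist_force: [-0.5, -0.6, 0.6]
opening: 0.0855
grip_force: 0.0
```

Call:
play_rows(
  targets=[
    [0,0.2,0,0,0],
    [0,0,0,0,0],
  ],
)

```text
time: 15.18
eef_pos: [0.5163, 0.0881, 0.1681]
orientation: [-180.0, 0.0, 98.0]
wrist_force: [-0.0, -0.8, 0.3]
opening: 0.0852
grip_force: 0.0
```

Call:
play_rows(
  targets=[
    [0,0,-1,0,0],
    [0,0,-1,0,0],
    [0,0,-0.55,0,0],
    [0,0,0,0,0.5],
    [0,0,0,0,1],
  ],
)

```text
time: 15.8
eef_pos: [0.5173, 0.0874, 0.0673]
orientation: [179.9, 0.0, 97.8]
wrist_force: [0.5, -0.2, 0.1]
opening: 0.0515
grip_force: 0.0
```

Call:
play_rows(
  targets=[
    [0,0,0,0,1],
    [0,0,0,0,1],
    [0,0,0,0,1],
    [0,0,0,0,1],
  ],
  force=50,
)

```text
time: 16.3
eef_pos: [0.5175, 0.088, 0.0678]
orientation: [179.9, 0.0, 97.9]
wrist_force: [-2.1, -0.6, 5.9]
opening: 0.025
grip_force: 48.9
```

Call:
play_rows(
  targets=[
    [0,0,0.5,0,1],
    [0,0,0.8,0,1],
    [-0.2,-0.5,0.7,0,1],
    [-0.3,-0.9,0,0,1],
    [-0.3,-0.9,0,0,1],
  ],
)

```text
time: 16.92
eef_pos: [0.4838, -0.0045, 0.1461]
orientation: [180.0, 0.0, 98.0]
wrist_force: [-0.3, -0.8, -2.1]
opening: 0.025
grip_force: 49.2
```

Call:
play_rows(
  targets=[
    [-0.3,-0.9,0,0,1],
    [-0.3,-0.9,0,0,1],
    [-0.3,-0.9,0,0,1],
    [-0.3,-0.9,0,0,1],
    [-0.3,-0.9,0,0,1],
  ],
)

```text
time: 17.55
eef_pos: [0.4234, -0.1847, 0.1455]
orientation: [-180.0, -0.0, 97.9]
wrist_force: [0.1, -0.7, -2.4]
opening: 0.0248
grip_force: 49.2
```

Call:
play_rows(
  targets=[
    [0,-0.9,0,0,1],
    [0,-0.9,0,0,1],
    [0,-0.9,0,0,1],
    [0,-0.4,0,0,1],
    [0,0,0,0,1],
  ],
)

```text
time: 18.18
eef_pos: [0.4241, -0.308, 0.1456]
orientation: [-180.0, -0.1, 97.8]
wrist_force: [-0.2, 0.2, -2.1]
opening: 0.0251
grip_force: 49.2
```

Call:
play_rows(
  targets=[
    [0,0,-0.6,0,1],
    [0,0,-0.8,0,1],
    [0,0,-0.6,0,1],
    [0,0,-0.2,0,1],
    [0,0,0,0,1],
  ],
)

```text
time: 18.8
eef_pos: [0.4245, -0.3072, 0.0582]
orientation: [-180.0, -0.0, 98.0]
wrist_force: [0.2, 0.0, -1.4]
opening: 0.0248
grip_force: 49.6
```

Call:
play_rows(
  targets=[
    [0,0,-0.06,0,1],
    [0,0,-0.03,0,1],
    [0,0,0,0,1],
  ],
)

```text
time: 19.18
eef_pos: [0.425, -0.3084, 0.0558]
orientation: [179.9, 0.1, 97.9]
wrist_force: [-0.7, 1.8, 4.2]
opening: 0.025
grip_force: 49.9
```

Call:
play_rows(
  targets=[
    [0,0,0,0,0.5],
    [0,0,0,0,0],
    [0,0,0,0,0],
    [0,0,0.6,0,0],
    [0,0,1,0,0],
  ],
)

```text
time: 19.8
eef_pos: [0.4231, -0.3069, 0.1172]
orientation: [-179.8, -0.2, 97.9]
wrist_force: [0.3, 0.2, -0.1]
opening: 0.0854
grip_force: 0.0
```

Call:
play_rows(
  targets=[
    [0,0,1,0,0],
    [0,0.4,0.4,0,0],
    [0.2,1,0,0,0],
    [0.2,1,0,0,0],
    [0.2,1,0,0,0],
  ],
)

```text
time: 20.42
eef_pos: [0.4476, -0.1696, 0.1731]
orientation: [-179.9, -0.1, 97.9]
wrist_force: [0.1, -0.5, 0.9]
opening: 0.0854
grip_force: 0.0
```

Run:
```python
from h import *
f=grab_frame("top");g=grab_frame("scene")
cv2.imwrite("pics/t3.png",cv2.resize(f["pixels"][130:330,100:460],None,fx=2.2,fy=2.2))
def W(f,c,z): return np.array([atz(f,(p[0][1],p[0][0]),z)[:2] for p in c],np.float32)
for n,f in(("top",f),("scene",g)):
  for l,z in(("disc_red",.015),("disc_yellow",.015),("disc_blue",.015),("clear_lens_mid",.038),("amber_lens_mid",.038)):
    r=silhouettes(f,l)
    if r:
        c,_=cv2.findContours(r[0]["region"].astype(np.uint8),0,1);c=max(c,key=cv2.contourArea)
        print(n,l,r[0]["p"],cv2.minEnclosingCircle(W(f,c,z)))
```

```text
top disc_red 0.83 ((0.5432442426681519, -0.07635824382305145), 0.03323926031589508)
top disc_yellow 0.62 ((0.5293067693710327, 0.006023359950631857), 0.03442208841443062)
top disc_blue 0.96 ((0.5162080526351929, 0.08944281935691833), 0.032420456409454346)
top clear_lens_mid 0.78 ((0.581512451171875, 0.05865504965186119), 0.02462127059698105)
scene disc_red 0.8 ((0.5443736910820007, -0.07389836013317108), 0.03211313113570213)
scene disc_yellow 0.79 ((0.5302422642707825, 0.007109479513019323), 0.03325536474585533)
scene disc_blue 0.97 ((0.5180598497390747, 0.08983137458562851), 0.03374817967414856)
scene clear_lens_mid 0.69 ((0.5925358533859253, 0.06473671644926071), 0.03133649006485939)
scene amber_lens_mid 0.54 ((0.6045432090759277, -0.01767008751630783), 0.031559716910123825)
```

View pics/t3.png

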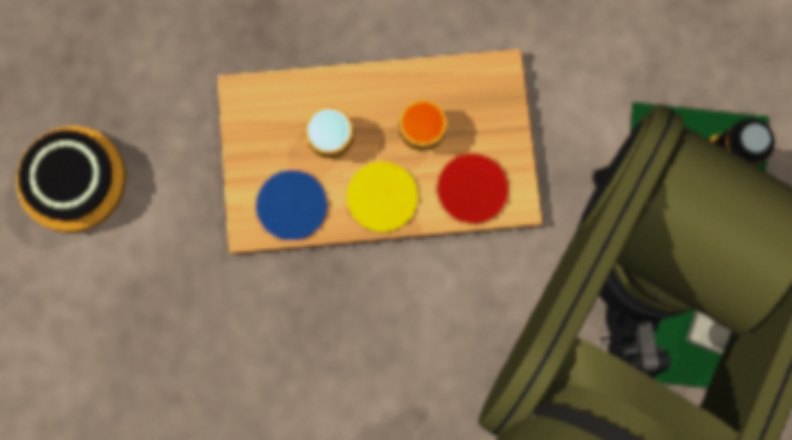

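The discs are clear at (292,205), (382,196) and (472,188) in the crop. The clear lens sits at (330,131), with amber undisturbed at (423,124). Next is the lens.

Call:
play_rows(
  targets=[
    [0.7,1,0,0,0],
    [0.7,1,0,0,0],
    [0.7,1,0,0,0],
    [0.7,1,0,0,0],
    [0.56,1,0,0,0],
  ],
)

```text
time: 21.65
eef_pos: [0.5838, 0.0291, 0.1745]
orientation: [180.0, 0.0, 97.9]
wrist_force: [0.9, -0.5, -0.2]
opening: 0.0855
grip_force: 0.0
```

Call:
play_rows(
  targets=[
    [0,0.7,0,0,0],
    [0,0,0,0,0],
    [0,0,-1,0,0],
    [0,0,-0.8,0,0],
  ],
)

```text
time: 22.15
eef_pos: [0.5827, 0.0549, 0.1017]
orientation: [180.0, 0.0, 97.8]
wrist_force: [0.6, -0.0, -0.8]
opening: 0.0856
grip_force: 0.0
```

Run:
```python
from h import *
s=state();f=grab_frame("wrist");print(s["eef_pos"],f["mtx"],f["T_tool_cam"])
cv2.imwrite("pics/w4.png",f["pixels"])
from scipy.spatial.transform import Rotation as Ro
Rt=Ro.from_euler("xyz",s["orientation"],degrees=True).as_matrix();T=np.array(f["T_tool_cam"])
K=np.array(f["mtx"])
for l,z in(("clear_lens_mid",.038),("amber_lens_mid",.038)):
  for fn in(silhouettes,landmark_of):
    for r in fn(f,l)[:1]:
        v,u=r["centre"];a=np.array([(u-K[0,2])/K[0,0],(v-K[1,2])/K[1,1]]);th=np.linalg.norm(a)
        d=np.r_[np.sin(th)*a/th,np.cos(th)];c=Rt@T[:3,3]+s["eef_pos"];d=Rt@T[:3,:3]@d
        zz=z if fn is silhouettes else .025
        print(l,fn.__name__,r["p"],(v,u),np.round(c+d*(zz-c[2])/d[2],4))
```

```text
[0.58266189 0.05489486 0.10165484] [[325.1922621    0.         284.50257092]
 [  0.         325.1922621  218.68343371]
 [  0.           0.           1.        ]] [[ 2.19317846e-04 -9.61676093e-01 -2.74187974e-01  6.96663131e-02]
 [ 9.99999618e-01  4.42921845e-04 -7.53605581e-04 -2.77535268e-04]
 [ 8.46168314e-04 -2.74187704e-01  9.61675822e-01 -1.42831543e-01]
 [ 0.00000000e+00  0.00000000e+00  0.00000000e+00  1.00000000e+00]]
clear_lens_mid call 0.93 (223.0, 284.4) [0.5811 0.0625 0.038 ]
clear_lens_mid call 0.67 (220.5, 288.4) [0.5842 0.0609 0.025 ]
amber_lens_mid call 0.63 (326.2, 289.4) [ 0.5961 -0.0182  0.038 ]
amber_lens_mid call 0.72 (325.2, 288.6) [ 0.5968 -0.0262  0.025 ]
```

View pics/w4.png

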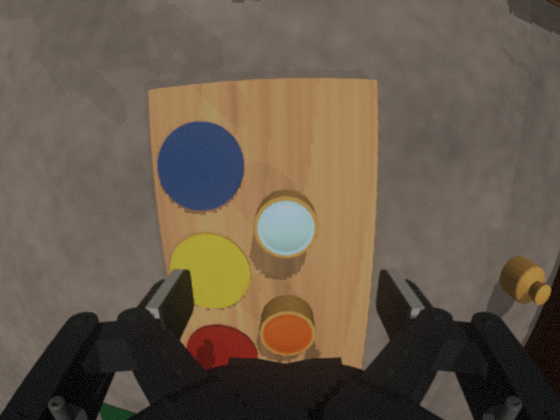

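The wrist view shows the lens top at (285,227), midway between the fingers, and the path down is free.

Call:
play_rows(
  targets=[
    [0,0.1,-0.8,0,0],
    [0,0,-0.8,0,0],
    [0,0,-0.4,0,0],
    [0,0,-0.1,0,0],
    [0,0,0,0,0.6],
  ],
)

```text
time: 23.02
eef_pos: [0.5838, 0.06, 0.0198]
orientation: [179.9, 0.0, 97.9]
wrist_force: [0.1, 0.2, 1.0]
opening: 0.0697
grip_force: 0.0
```

Call:
play_rows(
  targets=[
    [0,0,0,0,1],
    [0,0,0,0,1],
    [0,0,0,0,1],
    [0,0,0,0,1],
  ],
  force=40,
)

```text
time: 23.52
eef_pos: [0.584, 0.0601, 0.0202]
orientation: [179.8, 0.0, 97.9]
wrist_force: [-0.2, -0.7, 6.6]
opening: 0.0416
grip_force: 41.2
```

Call:
play_rows(
  targets=[
    [0,0,0.5,0,1],
    [0,0,0.8,0,1],
    [-0.1,0.4,0.7,0,1],
    [-0.3,0.9,0,0,1],
    [-0.3,0.9,0,0,1],
  ],
)

```text
time: 24.15
eef_pos: [0.5545, 0.1488, 0.0998]
orientation: [179.9, -0.0, 97.9]
wrist_force: [0.0, 0.6, -2.6]
opening: 0.0413
grip_force: 40.9
```

Call:
play_rows(
  targets=[
    [-0.3,0.9,0,0,1],
    [-0.3,0.9,0,0,1],
    [-0.13,0.9,0,0,1],
    [0,0.9,0,0,1],
    [0,0.1,0,0,1],
  ],
)

```text
time: 24.78
eef_pos: [0.525, 0.2979, 0.0991]
orientation: [180.0, -0.0, 98.1]
wrist_force: [0.3, 0.9, -1.7]
opening: 0.0417
grip_force: 41.0
```

Run:
```python
from h import *
s=state();f=grab_frame("wrist");print(s["eef_pos"],s["opening"])
cv2.imwrite("pics/w5.png",f["pixels"])
for l in("clear_lens_mid","stage_top"):
    for r in landmark_of(f,l)[:1]+silhouettes(f,l)[:1]: print(l,r["p"],r["centre"])
```

```text
[0.5250154  0.29792388 0.09914003] 0.041651767107837565
clear_lens_mid 0.64 [278.3, 284.3]
clear_lens_mid 0.58 [284.1, 283.3]
stage_top 0.77 [234.9, 287.5]
stage_top 0.83 [206.8, 286.6]
```

View pics/w5.png

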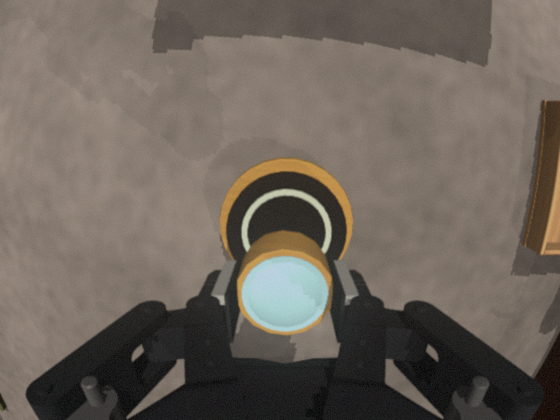

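```bash
cat >> h.py <<'E'
from scipy.spatial.transform import Rotation as Ro
def wray(f,s,rc,z):
    K=np.array(f["mtx"]);T=np.array(f["T_tool_cam"]);Rt=Ro.from_euler("xyz",s["orientation"],degrees=True).as_matrix()
    a=np.array([(rc[1]-K[0,2])/K[0,0],(rc[0]-K[1,2])/K[1,1]]);th=np.linalg.norm(a)
    d=Rt@T[:3,:3]@np.r_[np.sin(th)*a/th,np.cos(th)];c=Rt@T[:3,3]+s["eef_pos"]
    return c+d*(z-c[2])/d[2]
E
python3 - <<'E'
from h import *
s=state();f=grab_frame("wrist")
for rc in((291,285),(292,330),(292,238),(332,285),(256,285)): print("lens",np.round(wray(f,s,rc,.1171),4))
for rc in((190,287),(230,331),(230,243)): print("ring",np.round(wray(f,s,rc,.03),4))
for rc in((158,287),(222,353),(222,221)): print("foot",np.round(wray(f,s,rc,.0),4))
E
```

```text
lens [0.5251 0.2969 0.1171]
lens [0.5446 0.2988 0.1171]
lens [0.5049 0.2933 0.1171]
lens [0.5281 0.2751 0.1171]
lens [0.5228 0.3132 0.1171]
ring [0.5227 0.3241 0.03  ]
ring [0.5565 0.3007 0.03  ]
ring [0.4966 0.2924 0.03  ]
foot [0.5203 0.3424 0.    ]
foot [0.5785 0.3006 0.    ]
foot [0.4759 0.2863 0.    ]
```

Call:
play_rows(
  targets=[
    [0.04,0,-0.5,0,1],
    [0,0,-0.5,0,1],
    [0,0,-0.3,0,1],
    [0,0,-0.12,0,1],
    [0,0,0,0,1],
  ],
)

```text
time: 25.7
eef_pos: [0.527, 0.296, 0.0412]
orientation: [-180.0, 0.0, 97.9]
wrist_force: [0.7, -0.4, -1.7]
opening: 0.0419
grip_force: 41.0
```

Call:
play_rows(
  targets=[
    [0,0,-0.05,0,1],
    [0,0,-0.03,0,1],
    [0,0,0,0,1],
  ],
)

```text
time: 26.08
eef_pos: [0.5273, 0.2962, 0.0388]
orientation: [180.0, -0.0, 97.9]
wrist_force: [-0.1, -0.2, -2.3]
opening: 0.0416
grip_force: 41.0
```

Call:
play_rows(
  targets=[
    [0,0,-0.03,0,1],
    [0,0,-0.02,0,1],
    [0,0,0,0,1],
  ],
)

```text
time: 26.45
eef_pos: [0.5274, 0.2963, 0.0382]
orientation: [180.0, 0.0, 97.9]
wrist_force: [-3.7, -0.9, 7.3]
opening: 0.0415
grip_force: 41.9
```

Call:
play_rows(
  targets=[
    [0,0,0,0,0.5],
    [0,0,0,0,0],
    [0,0,0,0,0],
    [0,0,0.5,0,0],
    [0,0,1,0,0],
  ],
)

```text
time: 27.08
eef_pos: [0.5259, 0.2955, 0.0961]
orientation: [-179.8, 0.1, 97.9]
wrist_force: [0.7, -0.1, 0.3]
opening: 0.0856
grip_force: 0.0
```

Call:
play_rows(
  targets=[
    [0,0,1,0,0],
    [0,0,0.9,0,0],
    [-0.5,-1,0,0,0],
    [-0.5,-1,0,0,0],
    [-0.5,-1,0,0,0],
  ],
)

```text
time: 27.7
eef_pos: [0.4669, 0.1752, 0.1742]
orientation: [179.9, -0.0, 97.9]
wrist_force: [-0.8, 0.8, 0.3]
opening: 0.0854
grip_force: 0.0
```

Run:
```python
from h import *
print(state()["eef_pos"])
f=grab_frame("top")
cv2.imwrite("pics/t6.png",cv2.resize(f["pixels"][130:330,80:460],None,fx=2.1,fy=2.1))
g=grab_frame("scene")
for n,f in(("top",f),("scene",g)):
  for l,z in(("clear_lens_mid",.043),("amber_lens_mid",.025),("tube_mid",.053),("insulator_mid",.045),("gauge_mid",.051)):
    r=landmark_of(f,l)
    if r:print(n,l,round(r[0]["p"],2),np.round(atz(f,r[0]["centre"],z),3))
```

```text
[0.46687486 0.17518392 0.17417585]
top clear_lens_mid 0.37 [0.507 0.084 0.043]
top amber_lens_mid 0.57 [ 0.584 -0.025  0.025]
top tube_mid 0.92 [ 0.585 -0.308  0.053]
top insulator_mid 0.95 [ 0.506 -0.259  0.045]
top gauge_mid 0.91 [ 0.418 -0.303  0.051]
scene clear_lens_mid 0.96 [0.533 0.296 0.043]
scene amber_lens_mid 0.86 [ 0.603 -0.027  0.025]
scene tube_mid 0.87 [ 0.584 -0.306  0.053]
scene insulator_mid 0.68 [ 0.503 -0.259  0.045]
scene gauge_mid 0.55 [ 0.428 -0.302  0.051]
```

View pics/t6.png

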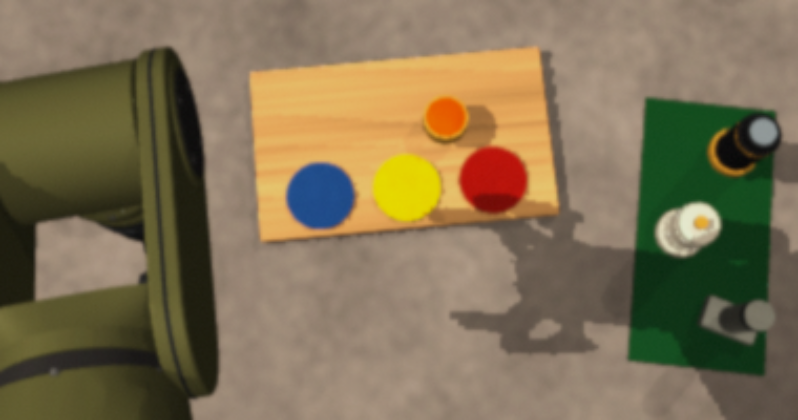

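All three stand on the mat and amber is in place, but the arm hides the stage. I'll check the lens once the arm is over the mat.

Call:
play_rows(
  targets=[
    [-0.3,-1,0,0,0],
    [-0.3,-1,0,0,0],
    [-0.3,-1,0,0,0],
    [-0.16,-1,0,0,0],
    [0,-1,0,0,0],
  ],
)

```text
time: 28.92
eef_pos: [0.4244, -0.0249, 0.1726]
orientation: [180.0, 0.0, 97.9]
wrist_force: [0.8, -0.4, -0.0]
opening: 0.0853
grip_force: 0.0
```

Call:
play_rows(
  targets=[
    [0,-1,0,0,0],
    [0,-1,0,0,0],
    [0,-1,0,0,0],
    [0,-1,0,0,0],
    [0,-1,0,0,0],
  ],
)

```text
time: 29.55
eef_pos: [0.4248, -0.2252, 0.1725]
orientation: [180.0, -0.0, 97.9]
wrist_force: [0.7, 0.5, 0.2]
opening: 0.0852
grip_force: 0.0
```

Call:
play_rows(
  targets=[
    [0,-1,0,0,0],
    [0,-1,0,0,0],
    [0,-0.07,0,0,0],
    [0,0,0,0,0],
  ],
)

```text
time: 30.05
eef_pos: [0.4247, -0.3064, 0.1721]
orientation: [-180.0, -0.1, 97.9]
wrist_force: [0.3, 0.4, 0.1]
opening: 0.0857
grip_force: 0.0
```

Run:
```python
from h import *
print(state()["eef_pos"])
f=grab_frame("top")
a=cv2.resize(f["pixels"][170:260,80:190],None,fx=3.5,fy=3.5,interpolation=2)
g=grab_frame("scene");b=cv2.resize(g["pixels"][230:320,350:460],None,fx=3.5,fy=3.5,interpolation=2)
cv2.imwrite("pics/t7.png",np.hstack([a,b]))
hsv=cv2.cvtColor(f["pixels"],cv2.COLOR_BGR2HSV)
for n,f in(("top",f),("scene",g)):
  r=silhouettes(f,"clear_lens_mid")
  for q in r[:1]:
    c,_=cv2.findContours(q["region"].astype(np.uint8),0,1);c=max(c,key=cv2.contourArea)
    print(n,q["p"],cv2.minEnclosingCircle(np.array([atz(f,(p[0][1],p[0][0]),.056)[:2] for p in c],np.float32)),q["centre"])
```

```text
[ 0.4247296  -0.30635291  0.17214954]
top 0.6 ((0.5266003608703613, 0.29150041937828064), 0.02508929930627346) [204.1, 126.6]
scene 0.84 ((0.5376888513565063, 0.2978426516056061), 0.030435262247920036) [265.4, 404.5]
```

View pics/t7.png

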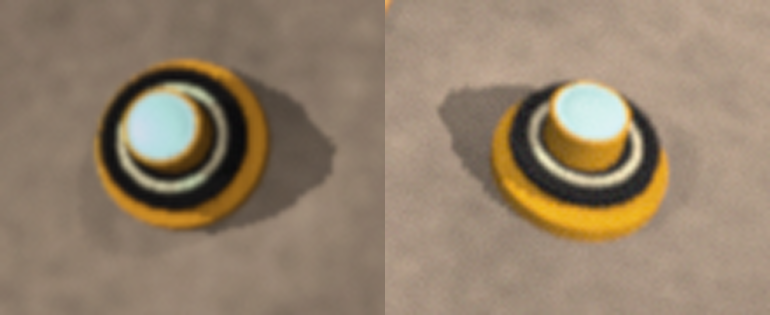

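The lens lies flat inside the white ring in both views, about 3 mm off centre. Next I'll return the gauge.

Call:
play_rows(
  targets=[
    [0,0,-1,0,0],
    [0,0,-1,0,0],
    [0,0,-0.88,0,0],
    [0,0,0,0,0.5],
    [0,0,0,0,1],
  ],
)

```text
time: 30.88
eef_pos: [0.4256, -0.307, 0.0588]
orientation: [179.9, 0.1, 97.9]
wrist_force: [0.0, -0.4, 0.4]
opening: 0.0517
grip_force: 0.0
```

Call:
play_rows(
  targets=[
    [0,0,0,0,1],
    [0,0,0,0,1],
    [0,0,0,0,1],
    [0,0,0,0,1],
  ],
  force=50,
)

```text
time: 31.38
eef_pos: [0.426, -0.3077, 0.0595]
orientation: [179.9, 0.1, 97.9]
wrist_force: [-1.3, 0.7, 6.1]
opening: 0.0251
grip_force: 48.8
```

Call:
play_rows(
  targets=[
    [0,0,0.5,0,1],
    [0,0,0.8,0,1],
    [0,0.4,0.8,0,1],
    [0,0.9,0,0,1],
    [0.3,0.9,0,0,1],
  ],
)

```text
time: 32.0
eef_pos: [0.4364, -0.218, 0.1417]
orientation: [180.0, 0.0, 97.8]
wrist_force: [-0.5, -0.2, -1.6]
opening: 0.0247
grip_force: 49.1
```

Call:
play_rows(
  targets=[
    [0.3,0.9,0,0,1],
    [0.3,0.9,0,0,1],
    [0.3,0.9,0,0,1],
    [0.3,0.9,0,0,1],
    [0.3,0.9,0,0,1],
  ],
)

```text
time: 32.62
eef_pos: [0.4967, -0.0375, 0.1411]
orientation: [-180.0, -0.0, 97.9]
wrist_force: [0.1, 0.8, -1.8]
opening: 0.0249
grip_force: 49.1
```

Call:
play_rows(
  targets=[
    [0.3,0.9,0,0,1],
    [0.17,0.9,0,0,1],
    [0,0.9,0,0,1],
    [0,0.5,0,0,1],
    [0,0,0,0,1],
  ],
)

```text
time: 33.25
eef_pos: [0.5151, 0.0903, 0.1409]
orientation: [-180.0, 0.0, 98.0]
wrist_force: [-0.4, 0.1, -2.3]
opening: 0.0249
grip_force: 49.1
```

Call:
play_rows(
  targets=[
    [0.04,-0.05,-0.5,0,1],
    [0,0,-0.6,0,1],
    [0,0,-0.45,0,1],
    [0,0,-0.15,0,1],
    [0,0,0,0,1],
  ],
)

```text
time: 33.88
eef_pos: [0.5173, 0.087, 0.0734]
orientation: [-180.0, 0.0, 97.9]
wrist_force: [0.1, -0.6, -1.4]
opening: 0.0252
grip_force: 49.5
```

Call:
play_rows(
  targets=[
    [-0.02,0.03,-0.04,0,1],
    [0,0,-0.03,0,1],
    [0,0,0,0,1],
  ],
)

```text
time: 34.25
eef_pos: [0.517, 0.0887, 0.0716]
orientation: [179.9, -0.0, 97.9]
wrist_force: [-1.4, 0.7, 2.1]
opening: 0.0253
grip_force: 49.9
```

Call:
play_rows(
  targets=[
    [0,0,0,0,0.5],
    [0,0,0,0,0],
    [0,0,0,0,0],
    [0,0,0.6,0,0],
    [0,0,1,0,0],
  ],
)

```text
time: 34.88
eef_pos: [0.5149, 0.0883, 0.1333]
orientation: [-179.8, -0.0, 97.9]
wrist_force: [0.3, 0.6, -0.2]
opening: 0.0858
grip_force: 0.0
```

Call:
play_rows(
  targets=[
    [0,0,1,0,0],
    [0,-0.5,0,0,0],
    [-0.1,-1,0,0,0],
    [-0.1,-1,0,0,0],
    [-0.1,-1,0,0,0],
  ],
)

```text
time: 35.5
eef_pos: [0.5041, -0.0527, 0.1745]
orientation: [180.0, 0.0, 97.9]
wrist_force: [1.3, 0.2, 0.4]
opening: 0.0852
grip_force: 0.0
```

Call:
play_rows(
  targets=[
    [0,-1,0,0,0],
    [0,-1,0,0,0],
    [0,-1,0,0,0],
    [0,-1,0,0,0],
    [0,-1,0,0,0],
  ],
)

```text
time: 36.12
eef_pos: [0.5042, -0.2529, 0.1744]
orientation: [180.0, 0.0, 97.9]
wrist_force: [1.3, -0.2, -0.8]
opening: 0.0854
grip_force: 0.0
```

Call:
play_rows(
  targets=[
    [0,-0.22,0,0,0],
    [0,0,0,0,0],
  ],
)

```text
time: 36.38
eef_pos: [0.5042, -0.2603, 0.1742]
orientation: [-180.0, -0.0, 97.9]
wrist_force: [0.5, 0.8, 0.6]
opening: 0.0852
grip_force: 0.0
```

Call:
play_rows(
  targets=[
    [0,0,-1,0,0],
    [0,0,-1,0,0],
    [0,0,-1,0,0],
    [0,0,-0.1,0,0.4],
    [0,0,0,0,1],
  ],
)

```text
time: 37.0
eef_pos: [0.505, -0.2598, 0.0515]
orientation: [180.0, 0.0, 98.0]
wrist_force: [-0.5, -0.4, 0.5]
opening: 0.0516
grip_force: 0.0
```

Call:
play_rows(
  targets=[
    [0,0,0,0,1],
    [0,0,0,0,1],
    [0,0,0,0,1],
    [0,0,0,0,1],
  ],
  force=40,
)

```text
time: 37.5
eef_pos: [0.5058, -0.2611, 0.0529]
orientation: [179.8, 0.1, 97.9]
wrist_force: [-0.5, 1.1, 6.6]
opening: 0.0373
grip_force: 40.6
```

Call:
play_rows(
  targets=[
    [0,0,0.5,0,1],
    [0,0,0.8,0,1],
    [0,0.3,0.8,0,1],
    [0.1,0.8,0,0,1],
    [0.1,0.9,0,0,1],
  ],
)

```text
time: 38.12
eef_pos: [0.5128, -0.1801, 0.1364]
orientation: [179.9, 0.1, 97.8]
wrist_force: [0.4, 1.0, -2.1]
opening: 0.0368
grip_force: 40.4
```

Call:
play_rows(
  targets=[
    [0.1,0.9,0,0,1],
    [0.1,0.9,0,0,1],
    [0.1,0.9,0,0,1],
    [0.12,0.9,0,0,1],
    [0,0.9,0,0,1],
  ],
)

```text
time: 38.75
eef_pos: [0.5294, 0.0007, 0.1357]
orientation: [179.9, 0.0, 97.9]
wrist_force: [0.4, 0.7, -1.9]
opening: 0.037
grip_force: 40.4
```

Call:
play_rows(
  targets=[
    [0,0.16,0,0,1],
    [0,0,-0.6,0,1],
    [0,0,-0.6,0,1],
    [0,0,-0.4,0,1],
    [0,0,0,0,1],
  ],
)

```text
time: 39.38
eef_pos: [0.5281, 0.0057, 0.0694]
orientation: [-179.8, -0.0, 97.9]
wrist_force: [0.1, 0.3, -1.6]
opening: 0.037
grip_force: 40.4
```

Call:
play_rows(
  targets=[
    [0.03,0,-0.08,0,1],
    [0,0,-0.05,0,1],
    [0,0,0,0,1],
  ],
)

```text
time: 39.75
eef_pos: [0.5306, 0.006, 0.0657]
orientation: [180.0, 0.0, 97.9]
wrist_force: [0.4, -1.0, -0.4]
opening: 0.0372
grip_force: 40.4
```

Call:
play_rows(
  targets=[
    [-0.02,0,-0.05,0,1],
    [0,0,-0.03,0,1],
    [0,0,0,0,1],
  ],
)

```text
time: 40.12
eef_pos: [0.5306, 0.006, 0.0648]
orientation: [179.9, 0.0, 97.9]
wrist_force: [-4.7, -0.4, 11.6]
opening: 0.0369
grip_force: 41.5
```

Call:
play_rows(
  targets=[
    [0,0,0,0,0.4],
    [0,0,0,0,0],
    [0,0,0,0,0],
    [0,0,0.7,0,0],
    [0,0,1,0,0],
  ],
)

```text
time: 40.75
eef_pos: [0.5282, 0.0062, 0.129]
orientation: [-179.8, -0.1, 97.9]
wrist_force: [0.7, 0.7, 0.9]
opening: 0.0854
grip_force: 0.0
```

Call:
play_rows(
  targets=[
    [0,0,1,0,0],
    [0,-0.5,0.2,0,0],
    [0.3,-1,0,0,0],
    [0.3,-1,0,0,0],
    [0.3,-1,0,0,0],
  ],
)

```text
time: 41.38
eef_pos: [0.5657, -0.1351, 0.1779]
orientation: [-180.0, -0.0, 97.9]
wrist_force: [0.2, -0.2, 0.3]
opening: 0.0854
grip_force: 0.0
```

Call:
play_rows(
  targets=[
    [0.3,-1,0,0,0],
    [0.22,-1,0,0,0],
    [0,-1,0,0,0],
    [0,-1,0,0,0],
    [0,-0.4,0,0,0],
  ],
)

```text
time: 42.0
eef_pos: [0.586, -0.3117, 0.1776]
orientation: [-180.0, -0.0, 97.8]
wrist_force: [-0.5, 0.4, -0.4]
opening: 0.0855
grip_force: 0.0
```

Call:
play_rows(
  targets=[
    [0,0,0,0,0],
    [0,0,0,0,0],
  ],
)

```text
time: 42.25
eef_pos: [0.5864, -0.3087, 0.1779]
orientation: [-180.0, -0.0, 98.0]
wrist_force: [0.4, 0.5, 0.0]
opening: 0.0857
grip_force: 0.0
```

Call:
play_rows(
  targets=[
    [0,-0.02,-1,0,0],
    [0,0,-1,0,0],
    [0,0,-0.9,0,0],
    [0,0,-0.1,0,0.4],
    [0,0,0,0,1],
  ],
)

```text
time: 42.88
eef_pos: [0.587, -0.3102, 0.0592]
orientation: [179.9, 0.0, 98.0]
wrist_force: [-0.6, 0.4, 0.6]
opening: 0.0514
grip_force: 0.0
```

Call:
play_rows(
  targets=[
    [0,0,0,0,1],
    [0,0,0,0,1],
    [0,0,0,0,1],
    [0,0,0,0,1],
  ],
)

```text
time: 43.38
eef_pos: [0.5877, -0.3114, 0.0606]
orientation: [179.8, 0.1, 97.9]
wrist_force: [-0.9, 1.6, 6.5]
opening: 0.0389
grip_force: 40.9
```

Call:
play_rows(
  targets=[
    [0,0,0.5,0,1],
    [0,0,0.8,0,1],
    [0,0.3,0.8,0,1],
    [-0.2,0.8,0,0,1],
    [-0.2,0.9,0,0,1],
  ],
)

```text
time: 44.0
eef_pos: [0.5703, -0.2305, 0.1436]
orientation: [179.9, 0.1, 97.8]
wrist_force: [1.2, 0.2, -1.4]
opening: 0.0389
grip_force: 40.7
```

Call:
play_rows(
  targets=[
    [-0.2,0.9,0,0,1],
    [-0.2,0.9,0,0,1],
    [-0.2,0.9,0,0,1],
    [-0.1,0.8,0,0,1],
    [0,0.3,0,0,1],
  ],
)

```text
time: 44.62
eef_pos: [0.5418, -0.0774, 0.1426]
orientation: [-180.0, 0.0, 98.0]
wrist_force: [0.0, 0.6, -2.0]
opening: 0.0391
grip_force: 40.7
```

Call:
play_rows(
  targets=[
    [0,0,-0.6,0,1],
    [0,0,-0.6,0,1],
    [0,0,-0.4,0,1],
    [0,0,0,0,1],
  ],
)

```text
time: 45.12
eef_pos: [0.5413, -0.0789, 0.0767]
orientation: [-179.8, -0.1, 97.9]
wrist_force: [-0.3, -0.0, -1.2]
opening: 0.0391
grip_force: 40.7
```

Call:
play_rows(
  targets=[
    [0.03,0,-0.06,0,1],
    [0,0,-0.04,0,1],
    [0,0,0,0,1],
  ],
)

```text
time: 45.5
eef_pos: [0.5439, -0.0788, 0.0747]
orientation: [180.0, 0.0, 97.9]
wrist_force: [-1.1, 0.1, -1.9]
opening: 0.0386
grip_force: 40.7
```

Call:
play_rows(
  targets=[
    [0,0,-0.05,0,1],
    [0,0,-0.03,0,1],
    [0,0,0,0,1],
  ],
)

```text
time: 45.88
eef_pos: [0.5441, -0.0789, 0.0727]
orientation: [180.0, 0.0, 97.9]
wrist_force: [-2.9, -0.0, 6.0]
opening: 0.0391
grip_force: 41.6
```

Contact. I'll release, back off and check.

Call:
play_rows(
  targets=[
    [0,0,0,0,0.4],
    [0,0,0,0,0],
    [0,0,0,0,0],
    [0,0,0.7,0,0],
    [0,0,1,0,0],
  ],
)

```text
time: 46.5
eef_pos: [0.5423, -0.0784, 0.1379]
orientation: [-179.8, -0.1, 97.9]
wrist_force: [-0.5, 0.3, -0.1]
opening: 0.0857
grip_force: 0.0
```

Call:
play_rows(
  targets=[
    [0,0,1,0,0],
    [0,0,1,0,0],
    [-0.5,-1,0,0,0],
    [-0.5,-1,0,0,0],
    [-0.5,-1,0,0,0],
  ],
)

```text
time: 47.12
eef_pos: [0.4829, -0.1997, 0.219]
orientation: [180.0, 0.0, 97.9]
wrist_force: [0.6, -1.0, -1.2]
opening: 0.0854
grip_force: 0.0
```

Call:
play_rows(
  targets=[
    [-0.3,-1,0,0,0],
    [0,-1,0,0,0],
    [0,-1,0,0,0],
    [0,0,0,0,0],
    [0,0,0,0,0],
  ],
)

```text
time: 47.75
eef_pos: [0.4714, -0.3183, 0.2186]
orientation: [-180.0, -0.1, 97.9]
wrist_force: [-0.6, 0.2, -0.1]
opening: 0.0853
grip_force: 0.0
```

Run:
```python
from h import *
f=grab_frame("top");a=cv2.resize(f["pixels"][150:260,100:360],None,fx=3,fy=3,interpolation=2)
g=grab_frame("scene");b=cv2.resize(g["pixels"][140:320,200:460],None,fx=3,fy=3,interpolation=2)[:260]
cv2.imwrite("pics/t8.png",np.vstack([a,b]))
```

```text
(no output)
```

View pics/t8.png

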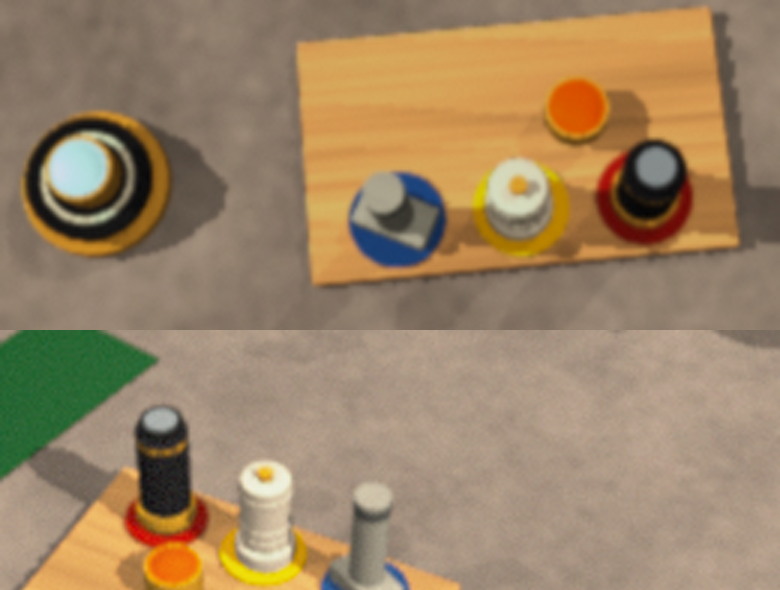

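The tops are at (656,167), (518,185) and (383,193) in the crop. That is within 1 px (about 2 mm) of where they started, each upright on its own disc, and the lens is inside the ring.

```bash
python3 -c "
from h import *
print(hand_in())"
```

```text
the job is handed in; nothing more can be done
None
```

The job is handed in (no verdict was returned): the clear lens lies flat on the stage about 3 mm off centre, the tube, insulator and gauge stand upright on their own discs within about 2 mm of where they started, and the amber lens shows no visible movement.

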